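# Seat the taper-shank specimen chucks and gauge their height

## Robot

A 7-joint arm with a two-finger parallel gripper is mounted at the origin on a cart in front of the work surface, level with it; the furniture and walls round the work are solid. World frame = base frame: x ahead of the robot, y to its left, z up, the work surface at z = 0. Lengths are in m, angles in rad, forces in N, time in s.
With the tool pointing down it reaches from about 0.35 to 0.9 m from the base axis. Payload 19.9 kg.
Tool frame: the origin (TCP) lies between the finger pads; the fingertips stand 19 mm ahead of it and the grasp point (between the pads) is the TCP; z points along the fingers, y is the line along which they close (so a half turn about z gives the same grasp; the last joint's range is limited). The gripper opens to 94 mm and grips with 3 to 60 N. Pads are 16 mm wide; open, the fingers measure 119 mm over their backs; the gripper's body (75 mm by 177 mm) begins 78 mm behind the grasp point.
Start: joints at [1.304, 0.417, -0.01, 1.614, 0.005, 1.111, -0.053], TCP at [0.139, -0.609, 0.224] pointing down, gripper open.
Joint ranges: [-2.81, 2.81], [-0.39, 2.02], [-1.27, 1.25], [0.06, 2.57], [-1.19, 4.33], [0.19, 2], [-2.82, 2.82]. Speed limits (rad/s): [1.89, 1.89, 2.39, 2.39, 3.01, 3.01, 3.01].

## Interface

Orientations are given as a 3x3 rotation matrix whose columns are the frame's x, y, z axes.
In Python, from rig import robot gives the robot as it stands. Calls block until the motion is done:
- robot.move_ptp(position, orientation): joint-space move of the TCP to a pose.
- robot.move_linear(position, velocity=0.15, frame=None, threshold=None): straight line of the TCP; frame=None keeps the orientation; velocity is the mean speed in m/s. With threshold (N) it stops when the force on the tool has changed by that much, and returns True; else False.
- robot.goto_joints(angles): joint-space move.
- robot.gripper_to(opening): finger opening in m; the grip force is fixed at half the most; returns when the fingers have stopped.
- robot.pause(seconds).
- robot.ik(position, orientation): joint angles nearest the present ones, or None.
- robot.get_state(): the state.
- robot.grab_frame(name): name is "side" or "top"; returns the picture (400x640x3 uint8, red, green, blue); there is no depth.
- robot.camera_info(name): a dict with "fx", "fy", "cx", "cy" (pixels), "rvec" (rotation vector, rad) and "tvec" (3), from world to camera coordinates, as OpenCV has them. Camera axes: x right, y down, z forward; pixel columns grow to the right and rows downward; lengths in m; the calibration is good to about 2 mm. A picture is of the moment at which its call begins. camera_info takes no time and is no camera call.
A pose or a line that the arm cannot do raises robot.PlanningError and nothing moves.
- robot.sign_off(): hands the job in; it is judged then, once.
The state is a dict: "time": time; "qpos": joint angles; "joint_vel": joint speeds; "effort": joint torques, N m; "ee_pos": TCP position; "tool_rot": TCP orientation; "force": force on the tool from outside, world axes, zero at the start; "moment": the same for the moment, N m; "opening": finger opening in m; "grasp_force": force on a finger pad.
Only numpy, scipy, OpenCV 4.12 (cv2) and the standard library are available. Lean on these libraries where they do the work, as an engineer would, in place of code of your own. Each camera call takes 0.05 s, during which the arm holds its last target. There are 200 camera calls.

## Task

Take every specimen chuck standing in the white rack, put each in a socket of its own in the metal socket block and tap it down until its flange sits flush on the block, held by its taper alone. Then check them with the bridge gauge, the round chuck first, then the square, then the oblong (skip any that is missing): lower the gauge over the chuck until its feet stand on the block with its sprung foot on the middle of the chuck, and keep it there for two seconds so that the reading settles. Finally stand the gauge upright in the middle of the cork mat, and leave the pot and the dropper bottle where they are.

Things in the scene. Friction and masses are not known exactly. Their poses are not given: they have to be found in the camera images.
- round_head (a point): Round chuck (one piece, 110 g): aluminium head 36 mm in diameter and 31 mm high on a flange 40 mm across and 5 mm thick; below it a tapered steel shank 40 mm long, 23 mm across under the flange, 15 mm at the tip. This point: centre of the head, 20.5 mm above the flange's underside; z up along the axis
- square_head (a point): Square chuck: as the round one, but the head is 33 x 33 mm (sides along its x and y), 31 mm high. This point: centre of the head, 20.5 mm above the flange's underside; z up
- oblong_head (a point): Oblong chuck: as the round one, but the head is 25 mm along its x and 44 mm along its y, 31 mm high. This point: centre of the head, 20.5 mm above the flange's underside; z up
- round_seat (a point): Round chuck: centre of the flange's underside, 36 mm below the head's top face; meets the socket's point when seated
- square_seat (a point): Square chuck: centre of the flange's underside, 36 mm below the head's top face
- oblong_seat (a point): Oblong chuck: centre of the flange's underside, 36 mm below the head's top face
- socket1 (a point): Mouth centre, at the block's top face, of the first socket. The fixed aluminium block is 112 x 196 x 50 mm; its three alike sockets lie 64 mm apart in a row along its y, 26 mm wide at the mouth. x: across the row, z up. Sprung taper jaws inside hold a chuck set in lightly 8 to 14 mm proud; 10 to 20 N pushes it home, and friction then keeps it there
- socket2 (a point): Mouth centre of the middle socket, at the block's top face; axes as socket1
- socket3 (a point): Mouth centre of the third socket, at the block's top face; axes as socket1
- rack_top (a point): Centre of the top face of the fixed white storage rack, 60 x 196 x 46 mm, with three loose 29 mm holes 64 mm apart along its y, in which the chucks stand on their flanges
- gauge_grip (a point): Bridge gauge (loose, 400 g, 138 mm high): centre of its black grip housing, 44 mm along x, 30 mm along y, 56 mm high; 112 mm above the soles of its feet. Two legs stand at x = -37 and +37 mm (60 mm clear between them, feet 60 mm wide along y) under a crossbar; z up
- gauge_base (a point): Bridge gauge: point midway between its feet, at the level of their soles; meets a seated chuck's flange underside centre when it stands over it on the block. Set its legs across the row of sockets (gauge x along the block's x) so that they miss the neighbouring chucks
- gauge_tip (a point): Underside of the gauge's sprung foot, an 18 mm disc midway between the legs, 26 mm above the soles when free
- gauge_foot (a joint): How far the gauge's foot is pushed up, in m, 0 to 0.032, by under 2 N; reads 0.010 over a seated chuck when the feet stand on the block, more over a proud one
- mat_top (a point): Centre of the top of the fixed cork mat, 130 mm along its x, 90 mm along its y, 3 mm thick, where the gauge is parked
- pot_mid (a point): Specimen pot, a bystander, 49 mm across and 65 mm high; this point half-way up
- dropper_mid (a point): Brown dropper bottle, a bystander, 28 mm across and 100 mm high; this point half-way up
- round_top (a point): Round chuck: centre of the head's flat top face, 36 mm above the flange's underside
- square_top (a point): Square chuck: centre of the head's flat top face, 36 mm above the flange's underside
- oblong_top (a point): Oblong chuck: centre of the head's flat top face, 36 mm above the flange's underside
Not all that is in view belongs to the job. What is shaped like the part that bears square_head but orange is not meant.

How it is judged:
By the outcome, as a careful person would: the job done as asked, in the order asked, and still so for the second after the job is handed in, with the robot touching nothing.
Of round, square, oblong only 2 to 3 are there at a start; the rules pass over those that are not, and their reading is None.
At some moment in a run one of gauge may be knocked a few centimetres aside while the robot is not near it.
It also fails if it takes over 210 s, if anything falls off the work surface, if the arm or the gripper's body presses on something with over 40 N, if the wrist force passes 120 N, or if a joint passes its speed limit or range.

## Working session

There is one attempt and no reset: what is moved stays moved. The work goes in short steps, each a Python script; the robot and the scene stay as the last script left them, time stands still between calls to the robot, and variables do not carry over. Pictures are saved under pics/ and viewed, at most 15 in all, crops included, and the job is handed in when it is done.

```bash
ls; mkdir -p pics; python3 - <<'E'
from rig import robot
import cv2
for n in("side","top"):
    im=robot.grab_frame(n); cv2.imwrite(f"pics/{n}0.png",im[...,::-1]); print(n,robot.camera_info(n))
s=robot.get_state();print(s['time'],s['force'],s['opening'],s['tool_rot'])
E
```

```text
pics
side {'fx': 453.59037872734365, 'fy': 453.59037872734365, 'cx': 320.15234945512765, 'cy': 209.94248453351588, 'rvec': array([ 2.34682492, -0.20236977,  0.10375939]), 'tvec': array([-0.64936707,  0.11606843,  1.06058215])}
top {'fx': 438.7265852831643, 'fy': 438.7265852831643, 'cx': 322.63894256973884, 'cy': 198.69811724099048, 'rvec': array([ 2.07809644, -2.12716765,  0.22877218]), 'tvec': array([-0.0875186 ,  0.66685072,  1.21655444])}
0.1 [-0.21402527  0.0262168   0.41964298] 0.09424628261258079 [[ 9.74826711e-01  2.22963638e-01 -3.16849194e-04]
 [ 2.22963849e-01 -9.74826170e-01  1.02997747e-03]
 [-7.92253616e-05 -1.07469547e-03 -9.99999419e-01]]
```

View pics/side0.png

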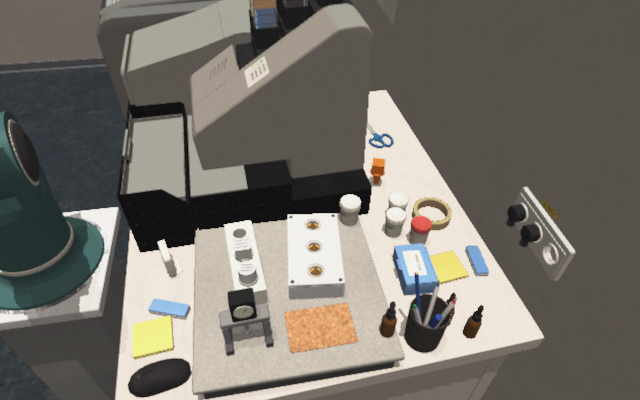

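View pics/top0.png

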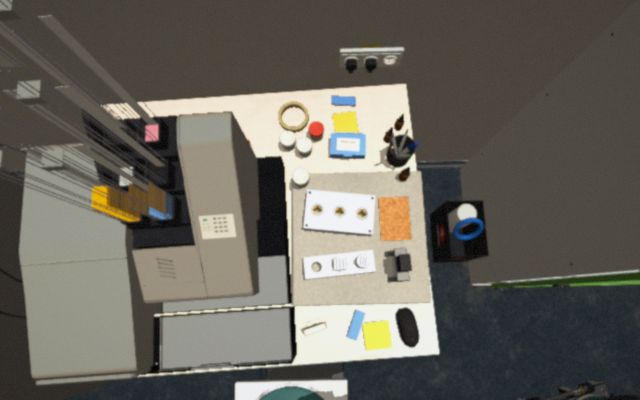

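```bash
cat > h.py <<'E'
import numpy as np,cv2
from rig import robot
class Cam:
    def __init__(s,n):
        c=robot.camera_info(n); s.n=n
        s.K=np.array([[c['fx'],0,c['cx']],[0,c['fy'],c['cy']],[0,0,1]])
        s.r=np.array(c['rvec'],float);s.t=np.array(c['tvec'],float)
        s.R=cv2.Rodrigues(s.r)[0]; s.C=-s.R.T@s.t
    def ray(s,px):
        return s.R.T@np.linalg.inv(s.K)@np.array([px[0],px[1],1.])
    def plane(s,px,z):
        d=s.ray(px); return s.C+d*(z-s.C[2])/d[2]
    def proj(s,p):
        q=s.K@(s.R@np.asarray(p,float)+s.t); return q[:2]/q[2]
side,top=Cam("side"),Cam("top")
def tri(a,b):
    A=[];y=[]
    for c,p in((side,a),(top,b)):
        d=c.ray(p);d/=np.linalg.norm(d);M=np.eye(3)-np.outer(d,d);A.append(M);y.append(M@c.C)
    return np.linalg.lstsq(np.vstack(A),np.hstack(y),rcond=None)[0]
E
python3 - <<'E'
from h import *
np.set_printoptions(precision=3,suppress=True)
print(side.C,top.C)
for p in((0,0,0),(.5,0,0),(.6,0,0),(.5,.1,0),(.5,0,.1)): print(p,side.proj(p),top.proj(p))
for n,(x0,y0,w,h) in(("side",(190,190,215,190)),("top",(285,155,160,155))):
    im=cv2.imread(f"pics/{n}0.png")[y0:y0+h,x0:x0+w]
    k=3 if n=="side" else 3.8
    cv2.imwrite(f"pics/{n}0c.png",cv2.resize(im,None,fx=k,fy=k,interpolation=cv2.INTER_CUBIC))
E
```

```text
[ 0.509 -0.773  0.839] [ 0.382 -0.105  1.332]
(0, 0, 0) [ 42.431 259.583] [291.077 439.185]
(0.5, 0, 0) [256.91  233.514] [289.949 257.962]
(0.6, 0, 0) [296.753 228.672] [289.745 225.253]
(0.5, 0.1, 0) [253.883 205.803] [256.883 258.733]
(0.5, 0, 0.1) [253.306 204.678] [287.112 254.846]
```

View pics/side0c.png

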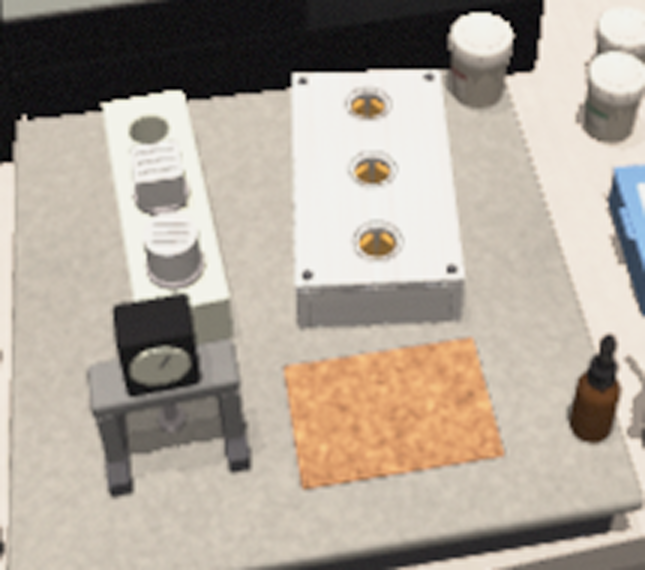

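View pics/top0c.png

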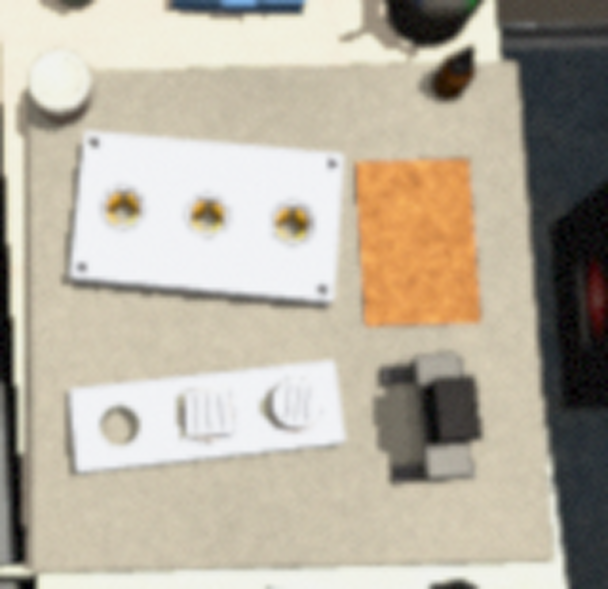

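Two chucks stand in the rack: square in the middle hole (side crop ~160,175; top crop ~208,410) and round nearest the gauge (side ~172,248; top ~295,402). There is no oblong. The gauge stands beyond the rack's near end and the mat is free. Now I'll measure.

```bash
cat > m.py <<'E'
from h import *
from scipy import ndimage as ni
np.set_printoptions(precision=4,suppress=True)
def load(n): return cv2.imread(n)
def mask_at(m,seed):
    l,_=ni.label(m); k=l[seed[1],seed[0]]; assert k,seed
    return ni.binary_fill_holes(l==k).astype(np.uint8)
def rect(cam,m,z):
    big=cv2.resize(m*255,None,fx=4,fy=4,interpolation=cv2.INTER_LINEAR)
    c=max(cv2.findContours((big>127).astype(np.uint8),0,1)[0],key=cv2.contourArea)[:,0]
    c=(c+.5)/4-.5
    P=np.array([cam.plane(p,z)[:2] for p in c])
    (cx,cy),wh,a=cv2.minAreaRect((P*1e3).astype(np.float32))
    return np.array([cx,cy])/1e3,wh,a
E
python3 - <<'E'
from m import *
for cam in(side,top):
    im=load(f"pics/{cam.n}0.png");hsv=cv2.cvtColor(im,cv2.COLOR_BGR2HSV)
    s=lambda c:(int(190+c[0]/3),int(190+c[1]/3)) if cam is side else (int(285+c[0]/3.8),int(155+c[1]/3.8))
    mat=((hsv[...,0]<18)&(hsv[...,1]>110)&(hsv[...,2]>120))
    pts={side:dict(mat=(390,410),block=(410,200),rack=(200,260)),top:dict(mat=(420,240),block=(165,215),rack=(240,400))}[cam]
    m=mask_at(cv2.morphologyEx(mat.astype(np.uint8),cv2.MORPH_CLOSE,np.ones((3,3))),s(pts['mat']))
    print(cam.n,'mat',rect(cam,m,.003))
    for nm,z in(('block',.05),('rack',.046)):
        x,y=s(pts[nm]); print(nm,hsv[y,x])
        for th in (190,215,230):
            try: print(th,rect(cam,mask_at(hsv[...,2]>th,(x,y)),z))
            except AssertionError: print(th,'-')
E
```

```text
side mat (array([ 0.6084, -0.2843]), (137.92047119140625, 96.0162582397461), 0.4875985085964203)
block [ 24   5 242]
190 (array([0.6059, 0.0465]), (799.60986328125, 954.0185546875), 2.8961284160614014)
215 (array([ 0.6255, -0.1068]), (210.19451904296875, 124.46024322509766), 82.80260467529297)
230 (array([ 0.6251, -0.1061]), (208.62799072265625, 121.86061096191406), 83.42948913574219)
rack [  9  21 124]
190 -
215 -
230 -
top mat (array([ 0.6143, -0.3218]), (135.80873107910156, 94.01567077636719), 0.41134628653526306)
block [113   4 246]
190 (array([0.6105, 0.0254]), (819.8474731445312, 859.0143432617188), 2.8453049659729004)
215 (array([ 0.6325, -0.153 ]), (209.8329315185547, 121.4751968383789), 83.2432632446289)
230 (array([ 0.6316, -0.1522]), (204.7024688720703, 117.48506164550781), 83.40502166748047)
rack [110   3 245]
190 (array([0.6112, 0.0259]), (822.4047241210938, 861.6935424804688), 2.8453304767608643)
215 (array([ 0.4773, -0.147 ]), (66.50537872314453, 208.25514221191406), 4.937591075897217)
230 (array([ 0.4757, -0.1463]), (62.74753952026367, 204.43516540527344), 4.937824726104736)
```

```bash
python3 - <<'E'
from m import *
S=lambda a,b:(190+(a+.5)/3-.5,190+(b+.5)/3-.5)
T=lambda a,b:(285+(a+.5)/3.8-.5,155+(b+.5)/3.8-.5)
for n,a,b in[("mat nl",(285,367),(357,161)),("mat fl",(474,340),(468,158)),
 ("mat x",(500,457),(480,320)),("mat y",(303,487),(366,325)),
 ("screw1",(302,81),(81,267)),("screw2",(429,77),(94,142)),("screw3",(452,268),(332,163)),("screw4",(307,274),(322,290)),
 ("rack a",(104,104),(69,390)),("rack b",(184,92),(0,0)),("slab corner",(18,118),(30,565))]:
    if b==(0,0): continue
    print(n,"direct",tri(S(*a),T(*b)), "res",top.proj(tri(S(*a),T(*b)))-T(*b))
E
```

```text
mat nl direct [ 0.5972 -0.2775  0.0996] res [ 5.7446 21.3616]
mat fl direct [ 0.6468 -0.337   0.1575] res [0.0069 0.1325]
mat x direct [ 0.6013 -0.3636  0.0656] res [  1.2317 -20.5357]
mat y direct [ 0.5503 -0.2882 -0.0762] res [0.3458 2.0537]
screw1 direct [ 0.5815 -0.0542  0.1018] res [0.0562 0.6076]
screw2 direct [ 0.6774 -0.0653  0.1014] res [0.0241 0.5989]
screw3 direct [ 0.6566 -0.2448  0.1035] res [0.025  0.4637]
screw4 direct [ 0.5606 -0.233   0.1026] res [0.0446 0.3604]
rack a direct [ 0.4618 -0.0505  0.1073] res [ 2.4315 10.7898]
slab corner direct [ 0.3638 -0.0114  0.0542] res [0.2386 1.1861]
```

Block screws triangulate to z≈0.102, not 0.050, so everything stands on a slab about 52 mm high. I'll redo the plane measurements at those heights, in both views.

```bash
python3 - <<'E'
from m import *
S=lambda a,b:(190+(a+.5)/3-.5,190+(b+.5)/3-.5)
T=lambda a,b:(285+(a+.5)/3.8-.5,155+(b+.5)/3.8-.5)
for n,a,b in[("mat1",(285,367),(357,161)),("mat",(474,340),(357,161)),("mat fr",(500,457),(468,158)),("mat nr",(303,487),(480,320)),("mat nl",(285,367),(366,325)),
 ("rack fl",(104,104),(75,472)),("rack fr",(184,92),(69,390)),("rack nr",(228,300),(333,361)),("hole1",(149,130),(119,426)),
 ("mouth1",(369,105),(123,208)),("mouth2",(373,170),(207,215)),("mouth3",(378,242),(293,222)),
 ("round top",(172,230),(298,401)),("square top",(159,160),(208,411)),]:
    p=tri(S(*a),T(*b));print(n,p,"res",top.proj(p)-T(*b))
for cam in(side,top):
    im=load(f"pics/{cam.n}0.png");hsv=cv2.cvtColor(im,cv2.COLOR_BGR2HSV)
    mat=((hsv[...,0]<18)&(hsv[...,1]>110)&(hsv[...,2]>120))
    m=mask_at(cv2.morphologyEx(mat.astype(np.uint8),cv2.MORPH_CLOSE,np.ones((3,3))),(int(S(390,0)[0]),int(S(0,410)[1])) if cam is side else (int(T(420,0)[0]),int(T(0,240)[1])))
    for z in (.05,.053,.056):print(cam.n,'mat',z,rect(cam,m,z))
    s=dict(block=S(410,200) if cam is side else T(165,215)); 
    if cam is top: s['rack']=T(240,400)
    for nm in s:
        for z in (.097,.1,.103):print(nm,z,rect(cam,mask_at(hsv[...,2]>222,(int(s[nm][0]),int(s[nm][1]))),z))
E
```

```text
mat1 [ 0.5972 -0.2775  0.0996] res [ 5.7446 21.3616]
mat [ 0.6689 -0.2703  0.0533] res [0.0257 0.4769]
mat fr [ 0.6678 -0.3577  0.0525] res [0.062  1.0014]
mat nr [ 0.5406 -0.3583  0.055 ] res [0.1068 0.6397]
mat nl [ 0.5395 -0.2706  0.0545] res [0.0626 0.4175]
rack fl [ 0.4321 -0.0473  0.0949] res [0.0548 0.3217]
rack fr [ 0.4919 -0.0436  0.0939] res [0.0449 0.3244]
rack nr [ 0.5078 -0.2396  0.0953] res [0.1014 0.6094]
hole1 [ 0.4642 -0.0802  0.0959] res [0.0708 0.4404]
mouth1 [ 0.6267 -0.0863  0.1007] res [0.0208 0.31  ]
mouth2 [ 0.6194 -0.1494  0.1007] res [0.0345 0.4545]
mouth3 [ 0.6122 -0.2137  0.1015] res [0.0459 0.5361]
round top [ 0.4765 -0.2088  0.1368] res [0.0596 0.3338]
square top [ 0.4713 -0.1446  0.1339] res [0.0437 0.2616]
side mat 0.05 (array([ 0.6028, -0.3117]), (130.16842651367188, 90.6194839477539), 0.4874599277973175)
side mat 0.053 (array([ 0.6024, -0.3135]), (129.6736602783203, 90.27501678466797), 0.48754820227622986)
side mat 0.056 (array([ 0.6021, -0.3152]), (129.17886352539062, 89.93058013916016), 0.48758983612060547)
block 0.097 (array([ 0.6183, -0.146 ]), (
[... 460 characters left out ...]
15)
top mat 0.056 (array([ 0.6051, -0.3132]), (130.39468383789062, 90.26770782470703), 0.41133272647857666)
block 0.097 (array([ 0.6227, -0.1504]), (199.7577362060547, 114.14936828613281), 83.40532684326172)
block 0.1 (array([ 0.6221, -0.1503]), (199.27259826660156, 113.8721923828125), 83.40538024902344)
block 0.103 (array([ 0.6215, -0.1502]), (198.78753662109375, 113.59501647949219), 83.40538787841797)
rack 0.097 (array([ 0.4725, -0.1449]), (61.81211853027344, 198.4422149658203), 4.937628269195557)
rack 0.1 (array([ 0.4722, -0.1448]), (61.662025451660156, 197.9603271484375), 4.937591552734375)
rack 0.103 (array([ 0.472 , -0.1447]), (61.51194381713867, 197.47848510742188), 4.937600612640381)
```

```bash
python3 - <<'E'
from m import *
a=cv2.imread("pics/side0.png")[225:290,222:272];b=cv2.imread("pics/top0.png")[245:280,325:375]
f=lambda i,k:cv2.resize(i,None,fx=k,fy=k,interpolation=cv2.INTER_CUBIC)
A=f(a,8);B=f(b,8);h=max(A.shape[0],B.shape[0]);B=cv2.copyMakeBorder(B,0,h-B.shape[0],0,0,cv2.BORDER_CONSTANT)
im=np.hstack([A,B]).astype(float);im=np.clip((im-90)*1.55,0,255).astype(np.uint8);cv2.imwrite("pics/z.png",im);print(im.shape)
print("cab side bottom",side.plane((368,212),.0),side.plane((368,212),.05),"top",top.plane((291,160),.0),top.plane((291,160),.1))
print("cab upper",tri((368,40),(232,113)),tri((193,105),(147,300)),tri((196,160),(147,300)), tri((366,180),(291,158)))
E
```

```text
(520, 800, 3)
cab side bottom [ 0.7922  0.0283 -0.    ] [ 0.7753 -0.0194  0.05  ] top [ 0.8096 -0.0053  0.    ] [ 0.7775 -0.0128  0.1   ]
cab upper [0.7736 0.0903 0.4385] [0.376  0.3593 0.1606] [ 0.3571  0.4565 -0.0975] [ 0.7637 -0.0169  0.1545]
```

View pics/z.png

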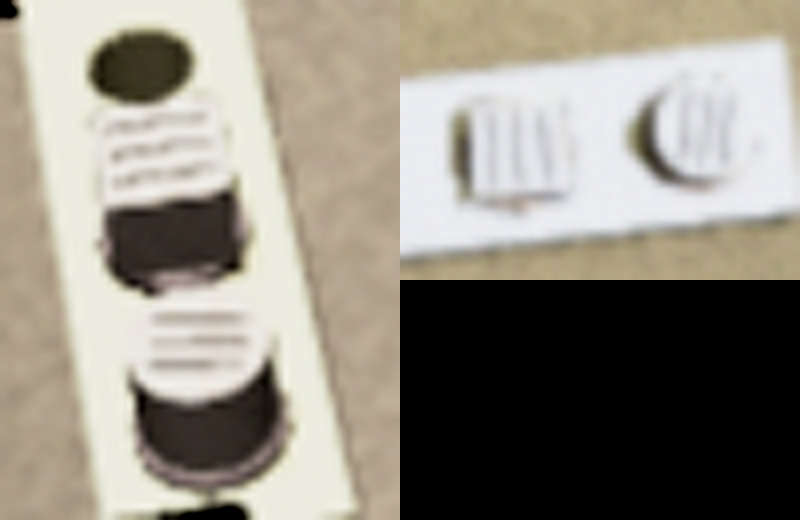

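```bash
python3 - <<'E'
from m import *
s=lambda a,b:(222+(a+.5)/8-.5,225+(b+.5)/8-.5)
t=lambda a,b:(325+(a-400+.5)/8-.5,245+(b+.5)/8-.5)
def seg(c,p,q):
    P,Q=c.plane(p,.132),c.plane(q,.132);d=Q-P;print(c.n,P,Q,np.linalg.norm(d),np.degrees(np.arctan2(d[1],d[0])))
seg(side,s(105,207),s(239,190)); seg(top,t(472,192),t(472,105)); seg(top,t(474,192),t(568,192));seg(side,s(105,207),s(97,105))
print("round", side.plane(s(205,346),.132),top.plane(t(697,126),.132))
print("sq", side.plane(s(168,150),.132),top.plane(t(521,148),.132))
for yaw in(0,.1):
  for p in((.4705,-.144,.123),(.4705,-.144,.3),(.612,-.213,.2),(.62,-.15,.2)):
    x=np.array([np.cos(yaw),np.sin(yaw),0]); z=np.array([0,0,-1.])
    for sg in(1,-1):
        y=sg*x; R=np.column_stack([np.cross(y,z),y,z]); print(p,sg,robot.ik(p,R))
E
```

```text
side [ 0.4535 -0.1603  0.132 ] [ 0.4872 -0.1603  0.132 ] 0.033722485066890115 0.08472243991931078
top [ 0.457  -0.1283  0.132 ] [ 0.4863 -0.1292  0.132 ] 0.029289666100590524 -1.6067933969094048
top [ 0.457 -0.129  0.132] [ 0.4563 -0.1608  0.132 ] 0.03179891907582944 -91.31864380339505
side [ 0.4535 -0.1603  0.132 ] [ 0.453  -0.1253  0.132 ] 0.03500837326478802 90.76509209836439
round [ 0.4755 -0.2088  0.132 ] [ 0.4774 -0.2053  0.132 ]
sq [ 0.4702 -0.1438  0.132 ] [ 0.4714 -0.1454  0.132 ]
(0.4705, -0.144, 0.123) 1 [ 0.7269  0.3695 -0.5818  2.0148  0.2717  0.8325 -0.0086]
(0.4705, -0.144, 0.123) -1 [-0.618   0.5467  1.0869  2.0551 -0.6208  0.9125 -2.3279]
(0.4705, -0.144, 0.3) 1 [ 0.7875  0.144  -0.6074  1.8232  0.0879  1.2012  0.1531]
(0.4705, -0.144, 0.3) -1 [-0.7248  0.1768  1.0852  1.8646 -0.1678  1.1986 -2.7261]
(0.612, -0.213, 0.2) 1 [ 0.705   0.5468 -0.5926  1.5604  0.3261  1.1347  0.0412]
(0.612, -0.213, 0.2) -1 [-0.4043  0.73    1.0816  1.6009 -0.675   1.2285 -2.333 ]
(0.62, -0.15, 0.2) 1 [ 0.6599  0.5453 -0.6624  1.5863  0.3596  1.1349 -0.0856]
(0.62, -0.15, 0.2) -1 [-0.5155  0.71    1.082   1.6285 -0.6613  1.2139 -2.4325]
(0.4705, -0.144, 0.123) 1 [ 0.737   0.372  -0.5941  2.0145  0.2783  0.834   0.0857]
(0.4705, -0.144, 0.123) -1 [-0.618   0.5467  1.0869  2.0551 -0.6208  0.9125 -2.2279]
(0.4705, -0.144, 0.3) 1 [ 0.7974  0.1452 -0.6185  1.8229  0.0901  1.2014  0.2512]
(0.4705, -0.144, 0.3) -1 [-0.7248  0.1768  1.0852  1.8646 -0.1678  1.1986 -2.6261]
(0.612, -0.213, 0.2) 1 [ 0.7195  0.552  -0.6146  1.5598  0.3395  1.1384  0.1314]
(0.612, -0.213, 0.2) -1 [ 0.2986  0.4805 -0.0154  1.576   0.008   1.0852 -2.7604]
(0.62, -0.15, 0.2) 1 [ 0.6713  0.55   -0.6799  1.5859  0.3704  1.1381  0.0065]
(0.62, -0.15, 0.2) -1 [-0.5155  0.71    1.082   1.6285 -0.6613  1.2139 -2.3325]
```

```bash
cat > r.py <<'E'
from m import *
def Rz(yaw):  # closing line (tool y) at given yaw from world x, tool down
    y=np.array([np.cos(yaw),np.sin(yaw),0]);z=np.array([0,0,-1.]);return np.column_stack([np.cross(y,z),y,z])
def st(tag=""):
    s=robot.get_state();print(tag,"t",round(s['time'],1),"ee",s['ee_pos'],"F",np.round(s['force'],1),"op",round(s['opening'],4),"gf",np.round(s['grasp_force'],1),flush=True);return s
def snap(name):
    for n in("side","top"): cv2.imwrite(f"pics/{n}{name}.png",robot.grab_frame(n)[...,::-1])
E
python3 - <<'E'
from r import *
p=np.array([.476,-.2082])
robot.move_linear([.139,-.609,.32],velocity=.2)
robot.move_ptp([*p,.30],Rz(0)); st()
robot.gripper_to(.060)
print(robot.move_linear([*p,.123],velocity=.12,threshold=8)); st("down")
robot.gripper_to(.02); st("grip")
robot.move_linear([*p,.20],velocity=.1); st("lift"); snap("1")
E
```

```text
t 2.6 ee [ 0.4757 -0.2094  0.2999] F [0.7 0.  0.4] op 0.094 gf 0.0
False
down t 5.0 ee [ 0.4763 -0.2083  0.1235] F [ 0.3 -0.6 -1. ] op 0.06 gf 0.0
grip t 5.5 ee [ 0.476  -0.2082  0.1231] F [-1.1 -0.1  4.2] op 0.0355 gf 30.0
lift t 6.4 ee [ 0.4757 -0.2081  0.1994] F [ 0.3  0.3 -0.2] op 0.0352 gf 30.0
```

```bash
python3 - <<'E'
from r import *
p=np.array([.6124,-.2131]); R=Rz(-.115)
robot.move_linear([*p,.20],velocity=.2,frame=R); snap("2"); st()
print(robot.move_linear([*p,.133],velocity=.04,threshold=5)); st("down")
for n in("side","top"): pass
snap("3")
a=cv2.imread("pics/side3.png")[190:340,225:365];b=cv2.imread("pics/top3.png")[170:270,290:390]
f=lambda i,k:cv2.resize(i,(400,400*i.shape[0]//i.shape[1]),interpolation=cv2.INTER_CUBIC)
A=f(a,1);B=f(b,1);h=max(A.shape[0],B.shape[0]);g=lambda i:cv2.copyMakeBorder(i,0,h-i.shape[0],0,0,cv2.BORDER_CONSTANT)
cv2.imwrite("pics/z3.png",np.hstack([g(A),g(B)]))
E
```

```text
t 7.4 ee [ 0.6115 -0.2134  0.2002] F [-0.3 -0.2 -2.5] op 0.0357 gf 30.0
True
down t 8.7 ee [ 0.6112 -0.2133  0.1433] F [ 0.7 -0.1 -1.3] op 0.0355 gf 30.0
```

View pics/z3.png

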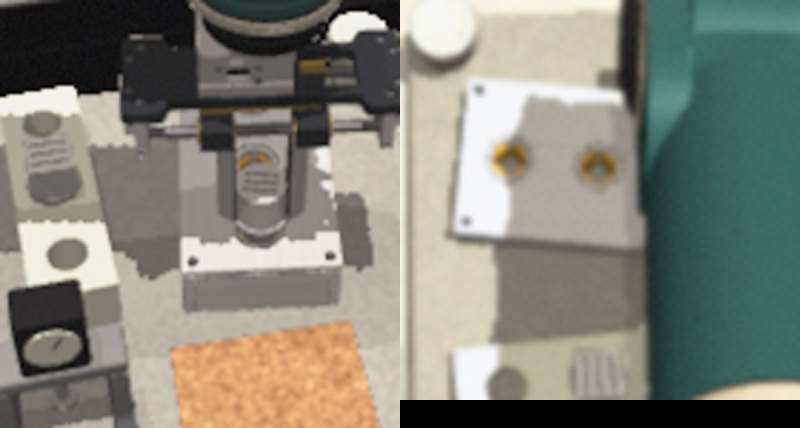

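Round chuck is in socket 3, about 14–16 mm proud (side crop ~262,200). I'll seat it a little deeper, release, then press from above with closed fingertips.

```bash
python3 - <<'E'
from r import *
p=robot.get_state()['ee_pos'][:2]
print(robot.move_linear([*p,.134],velocity=.03,threshold=7)); z=st("down2")['ee_pos'][2]
robot.gripper_to(.055); st("open")
robot.move_linear([.6124,-.2131,.20],velocity=.15)
robot.gripper_to(0); 
robot.move_linear([.6124,-.2131,.172],velocity=.1)
print(robot.move_linear([.6124,-.2131,.150],velocity=.02,threshold=28)); st("press")
robot.move_linear([.6124,-.2131,.22],velocity=.15); st()
E
```

```text
True
down2 t 9.1 ee [ 0.6109 -0.2133  0.1339] F [-0.9 -1.1  1. ] op 0.0355 gf 30.0
open t 9.6 ee [ 0.6106 -0.2133  0.1342] F [ 0.6 -0.  -0.9] op 0.0549 gf 0.0
True
press t 12.4 ee [ 0.6129 -0.2132  0.1573] F [-3.2  0.4 10. ] op 0.0008 gf 5.3
 t 13.0 ee [ 0.6121 -0.2132  0.2192] F [-0.3 -0.1 -0. ] op 0.0005 gf 0.0
```

```bash
python3 - <<'E'
from r import *
robot.move_linear([.6124,-.2131,.163],velocity=.15)
print(robot.move_linear([.6124,-.2131,.150],velocity=.01,threshold=4)); st("touch")
print(robot.move_linear([.6124,-.2131,.148],velocity=.02,threshold=35)); st("press")
robot.pause(.2); st()
robot.move_linear([.6124,-.2131,.25],velocity=.2)
# square
p=np.array([.4708,-.1443]); robot.gripper_to(.06)
robot.move_linear([*p,.25],velocity=.2,frame=Rz(0))
snap("4")
print(robot.move_linear([*p,.124],velocity=.12,threshold=8)); st("down")
robot.gripper_to(.02); st("grip")
robot.move_linear([*p,.21],velocity=.1); st("lift")
a=cv2.imread("pics/side4.png")[190:340,225:365]
cv2.imwrite("pics/z4.png",cv2.resize(a,None,fx=4,fy=4,interpolation=cv2.INTER_CUBIC))
E
```

```text
True
touch t 14.2 ee [ 0.6124 -0.2131  0.1574] F [-1.8  0.3  5.7] op 0.0003 gf 3.6
True
press t 14.4 ee [ 0.6125 -0.2131  0.1573] F [-5.4  1.5 12.1] op 0.0002 gf 6.0
 t 14.7 ee [ 0.6125 -0.2132  0.1573] F [-4.3  1.3 11.4] op 0.0004 gf 6.1
False
down t 18.5 ee [ 0.4712 -0.1444  0.1246] F [-0.1 -0.8  0.6] op 0.0597 gf 0.0
grip t 19.1 ee [ 0.4708 -0.1444  0.1241] F [-2.8  0.3  3.9] op 0.0325 gf 29.9
lift t 20.1 ee [ 0.4705 -0.1443  0.2095] F [-0.3  0.3 -1.4] op 0.033 gf 29.9
```

View pics/z4.png

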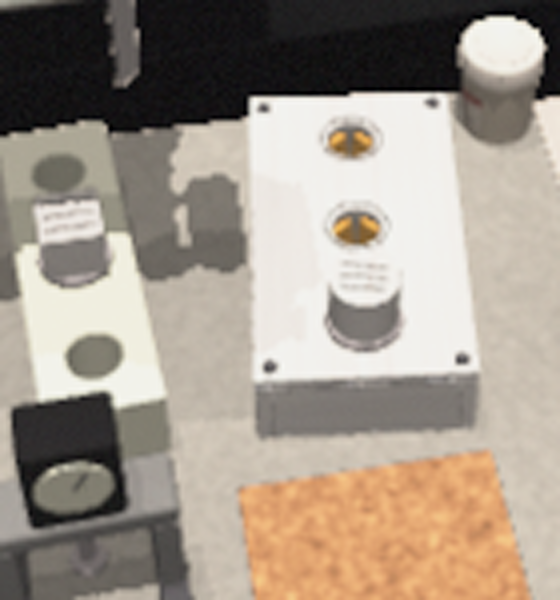

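Round chuck looks flush in socket 3 (side crop ~363,300), and a firm press gives no further travel. Now the square chuck into socket 2.

```bash
python3 - <<'E'
from r import *
p=np.array([.6197,-.1495]); R=Rz(-.115)
robot.move_linear([*p,.21],velocity=.2,frame=R)
robot.move_linear([*p,.15],velocity=.1)
print(robot.move_linear([*p,.135],velocity=.03,threshold=8)); st("down")
q=robot.get_state()['ee_pos'][:2]
if robot.get_state()['ee_pos'][2]>.137: print(robot.move_linear([*q,.135],velocity=.03,threshold=8)); st("down2")
robot.gripper_to(.055); st("open")
robot.move_linear([*p,.20],velocity=.15)
robot.gripper_to(0); 
robot.move_linear([*p,.172],velocity=.1)
for k in range(3):
    print(robot.move_linear([*p,.148],velocity=.02,threshold=32)); st("press")
    robot.move_linear([*p,.165],velocity=.1)
robot.move_linear([*p,.26],velocity=.2); robot.gripper_to(.06)
robot.move_ptp([.25,-.45,.3],Rz(0)); snap("5"); st()
a=cv2.imread("pics/side5.png")[190:360,205:365];b=cv2.imread("pics/top5.png")[165:290,290:415]
f=lambda i:cv2.resize(i,(400,400*i.shape[0]//i.shape[1]),interpolation=cv2.INTER_CUBIC)
A=f(a);B=f(b);h=max(A.shape[0],B.shape[0]);g=lambda i:cv2.copyMakeBorder(i,0,h-i.shape[0],0,0,cv2.BORDER_CONSTANT)
cv2.imwrite("pics/z5.png",np.hstack([g(A),g(B)]))
E
```

```text
True
down t 22.0 ee [ 0.6189 -0.1493  0.1437] F [-3.8  0.2 -2.1] op 0.0326 gf 29.9
True
down2 t 22.4 ee [ 0.6185 -0.1492  0.1344] F [-1.8  0.3  5.5] op 0.0326 gf 29.9
open t 23.0 ee [ 0.6179 -0.1491  0.134 ] F [-0.4 -0.4 -0. ] op 0.0553 gf 0.0
True
press t 25.7 ee [ 0.6203 -0.1496  0.1573] F [-4.8 -0.1 11.6] op 0.0004 gf 5.8
True
press t 26.5 ee [ 0.6197 -0.1495  0.1573] F [-4.3  0.9 11.8] op 0.0008 gf 6.2
True
press t 27.3 ee [ 0.6198 -0.1495  0.1573] F [-5.   0.8 12.4] op 0.0006 gf 6.1
 t 31.0 ee [ 0.2509 -0.4497  0.2999] F [-0.8 -0.1 -0. ] op 0.06 gf 0.0
```

View pics/z5.png

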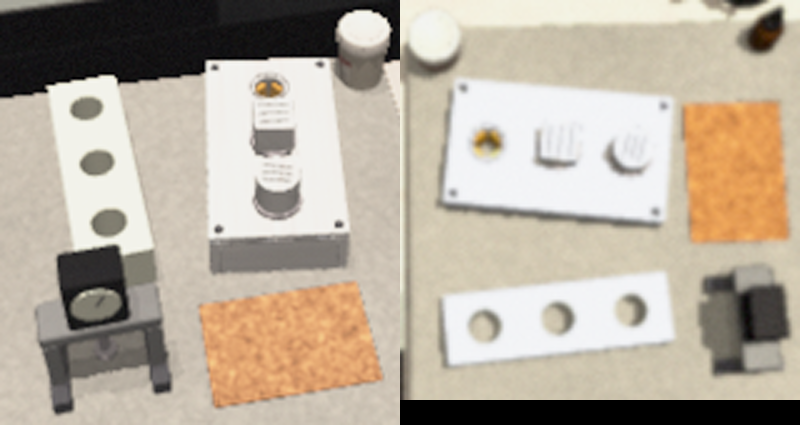

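Both chucks stop the fingertips at the same height (0.1573), so both are flush at block top ≈0.102. The gauge appears unmoved (side crop ~95,300; top crop ~745,315), so I'll zoom in on it.

```bash
python3 - <<'E'
from r import *
a=cv2.imread("pics/side5.png")[285:360,215:280];b=cv2.imread("pics/top5.png")[240:290,380:420]
A=cv2.resize(a,None,fx=6,fy=6,interpolation=cv2.INTER_CUBIC);B=cv2.resize(b,None,fx=9,fy=9,interpolation=cv2.INTER_CUBIC)
B=np.vstack([B,np.zeros((A.shape[0]-B.shape[0],)+B.shape[1:],np.uint8)]) if A.shape[0]>B.shape[0] else B[:A.shape[0]]
im=np.hstack([A,B]);cv2.imwrite("pics/z6.png",np.clip(im*1.6,0,255).astype(np.uint8));print(A.shape,B.shape)
E
```

```text
(450, 390, 3) (450, 360, 3)
```

View pics/z6.png

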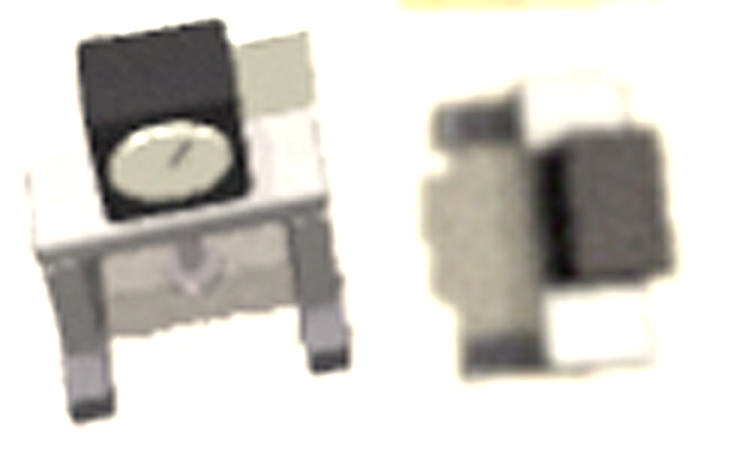

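```bash
python3 - <<'E'
from r import *
s=lambda p:(215+(p[0]+.5)/6-.5,285+(p[1]+.5)/6-.5)
t=lambda p:(380+(p[0]-390+.5)/9-.5,240+(p[1]+.5)/9-.5)
P=[]
for a,b in(((80,42),(580,282)),((225,22),(568,142)),((238,115),(655,128)),((95,135),(670,270))):
    p=tri(s(a),t(b));P.append(p);print(p,top.proj(p)-t(b))
P=np.array(P);print("c",P.mean(0));x=P[1]+P[2]-P[0]-P[3];y=P[0]+P[1]-P[2]-P[3]
print("yaw x",np.degrees(np.arctan2(x[1],x[0])),"yaw y",np.degrees(np.arctan2(-y[0],y[1])),np.linalg.norm(x)/2,np.linalg.norm(y)/2)
# feet front-bottom corners on z=.052
for a in((72,415),(112,412),(312,368),(350,362)): print(side.plane(s(a),.052))
E
```

```text
[ 0.4429 -0.2998  0.1887] [0.0578 0.2516]
[ 0.4836 -0.299   0.1873] [0.0024 0.0123]
[ 0.4861 -0.3259  0.18  ] [0.1211 0.6029]
[ 0.4457 -0.3271  0.1819] [0.0984 0.4145]
c [ 0.4646 -0.313   0.1845]
yaw x 1.5018081871079745 yaw y 5.6090508595539745 0.040593188693724275 0.028160676070779687
[ 0.421  -0.3403  0.052 ]
[ 0.4332 -0.3414  0.052 ]
[ 0.4957 -0.337   0.052 ]
[ 0.5077 -0.337   0.052 ]
```

Grip centre ≈(0.4648, −0.311), yaw ≈3°. The leg spacing comes out at 74 mm, as specified. Next: grasp the gauge and bring it over the round chuck.

```bash
python3 - <<'E'
from r import *
im=robot.grab_frame("side")[...,::-1];d=np.abs(im.astype(int)-cv2.imread("pics/side5.png"))[285:360,215:280].mean();print("diff",d);assert d<4
p=np.array([.4648,-.311]);R=Rz(.05)
robot.gripper_to(.07)
robot.move_ptp([*p,.30],R)
print(robot.move_linear([*p,.166],velocity=.12,threshold=8));st("down")
robot.gripper_to(.03);st("grip")
robot.move_linear([*p,.32],velocity=.12);st("lift")
q=np.array([.611,-.2132])
robot.move_linear([*q,.32],velocity=.15,frame=Rz(-.115));robot.pause(.3)
snap("7");st()
a=cv2.imread("pics/side7.png")[110:310,200:400];b=cv2.imread("pics/top7.png")[150:290,290:430]
A,B=[cv2.resize(i,(400,400),interpolation=cv2.INTER_CUBIC) for i in(a,b)];cv2.imwrite("pics/z7.png",np.hstack([A,B]))
E
```

```text
diff 0.8411623931623932
False
down t 33.7 ee [ 0.4651 -0.3112  0.1667] F [ 0.1  0.1 -0.3] op 0.0697 gf 0.0
grip t 34.3 ee [ 0.4646 -0.311   0.166 ] F [-2.2 -0.   0.8] op 0.0438 gf 30.0
lift t 35.7 ee [ 0.4646 -0.3109  0.3193] F [ 0.1  0.5 -3.2] op 0.0442 gf 30.0
 t 37.4 ee [ 0.6109 -0.2133  0.3201] F [ 0.9  0.7 -3.9] op 0.0439 gf 30.0
```

View pics/z7.png

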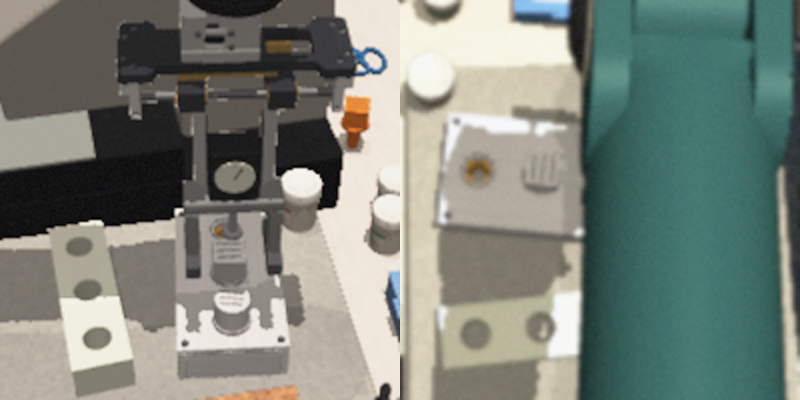

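```bash
python3 - <<'E'
from r import *
print(side.plane((296.5,249),.206),side.plane((336.5,244.5),.206))
q=np.array([.611,-.2132])
c,s=np.cos(.115),np.sin(.115)
for x in(-37,37): print("pred",q+np.array([c*x+s*-30,-s*x+c*-30])/1e3)
robot.move_linear([*q,.235],velocity=.12)
print(robot.move_linear([*q,.208],velocity=.03,threshold=5));st("down")
snap("8")
a=cv2.imread("pics/side8.png")[190:310,240:360]
cv2.imwrite("pics/z8.png",cv2.resize(a,(600,600),interpolation=cv2.INTER_CUBIC))
E
```

```text
[ 0.57   -0.2395  0.206 ] [ 0.6441 -0.2409  0.206 ]
pred [ 0.5708 -0.2388]
pred [ 0.6443 -0.2472]
True
down t 38.9 ee [ 0.6107 -0.2133  0.2153] F [-2.1 -0.4  4.5] op 0.0437 gf 30.0
```

View pics/z8.png

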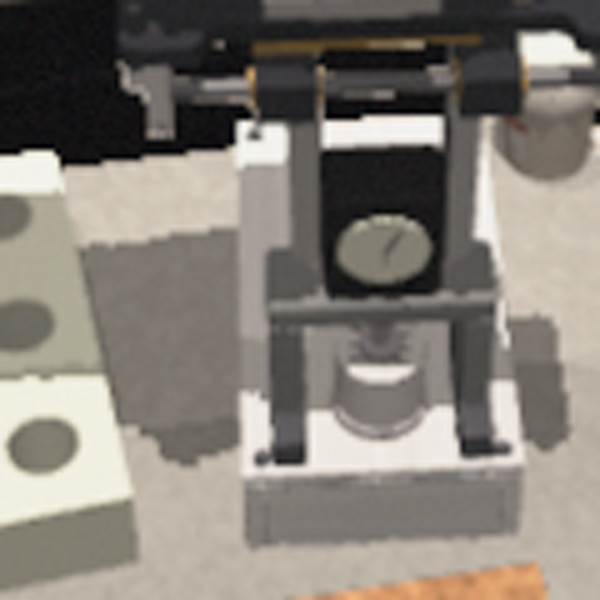

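Feet stand on the block with the chuck centred between the legs (chuck at ~380, legs at ~290/470 in the crop). I'll release for the reading, check the y position from the feet, and take it again.

```bash
python3 - <<'E'
from r import *
s=lambda a,b:(240+(a+.5)/5-.5,190+(b+.5)/5-.5)
f=[side.plane(s(290,462),.102),side.plane(s(476,453),.102)];print(f,np.mean(f,0)+np.array([.115,.993,0])*.030)
q=robot.get_state()['ee_pos'].copy()
robot.gripper_to(.065);robot.pause(2.6);st("measured")
snap("9")
robot.gripper_to(.03);st("regrip")
E
```

```text
[array([ 0.5702, -0.237 ,  0.102 ]), array([ 0.644, -0.245,  0.102])] [ 0.6106 -0.2112  0.102 ]
measured t 42.2 ee [ 0.6104 -0.2132  0.215 ] F [-0.8  0.3  0.3] op 0.0654 gf 0.0
regrip t 42.7 ee [ 0.6105 -0.2132  0.215 ] F [ 0.9  0.3 -0.8] op 0.0438 gf 30.0
```

```bash
python3 - <<'E'
from r import *
s=lambda a,b:(240+(a+.5)/5-.5,190+(b+.5)/5-.5)
print(side.plane(s(381,439),.102)+[0,.02,0])
im=cv2.imread("pics/side9.png");print(np.abs(im.astype(int)-cv2.imread("pics/side8.png"))[245:290,285:345].mean())
cv2.imwrite("pics/z9.png",cv2.resize(im[240:290,280:350],None,fx=11,fy=11,interpolation=cv2.INTER_CUBIC))
E
```

```text
[ 0.6078 -0.2119  0.102 ]
2.5317283950617284
```

View pics/z9.png

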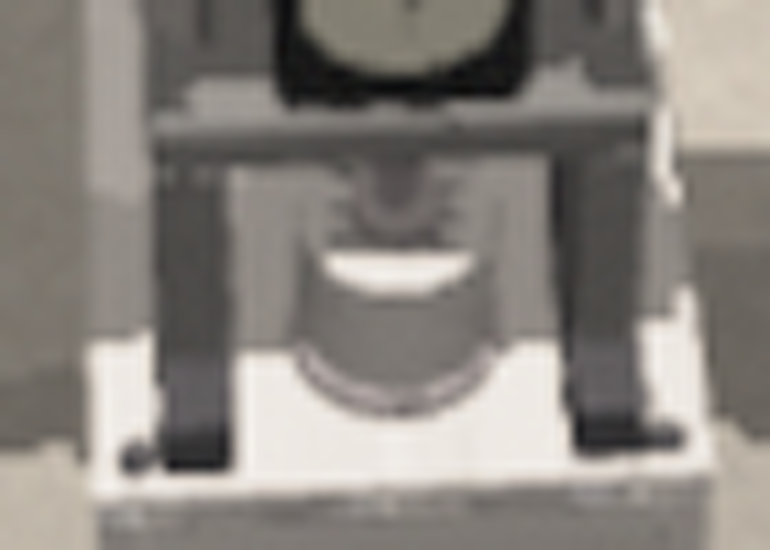

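Feet are flat and the disc is on the middle of the round chuck, within about 1 mm. On to the square chuck.

```bash
python3 - <<'E'
from r import *
a=robot.get_state()['ee_pos'].copy()
q=a[:2]+.064*np.array([.1148,.9934])
robot.move_linear([*a[:2],.29],velocity=.12)
robot.move_linear([*q,.29],velocity=.1)
robot.move_linear([*q,.235],velocity=.12)
print(robot.move_linear([*q,.208],velocity=.03,threshold=5));st("down")
robot.gripper_to(.065);robot.pause(2.6);st("measured");snap("10")
robot.gripper_to(.03);st("regrip")
im=cv2.imread("pics/side10.png");cv2.imwrite("pics/z10.png",cv2.resize(im[215:295,275:355],None,fx=7,fy=7,interpolation=cv2.INTER_CUBIC))
E
```

```text
True
down t 45.6 ee [ 0.6179 -0.1497  0.2145] F [0.1 0.2 3.7] op 0.0439 gf 30.0
measured t 48.7 ee [ 0.6174 -0.1497  0.2142] F [-0.   0.1 -0. ] op 0.0651 gf 0.0
regrip t 49.3 ee [ 0.6174 -0.1497  0.2141] F [ 1.1  0.3 -1.9] op 0.044 gf 30.0
```

View pics/z10.png

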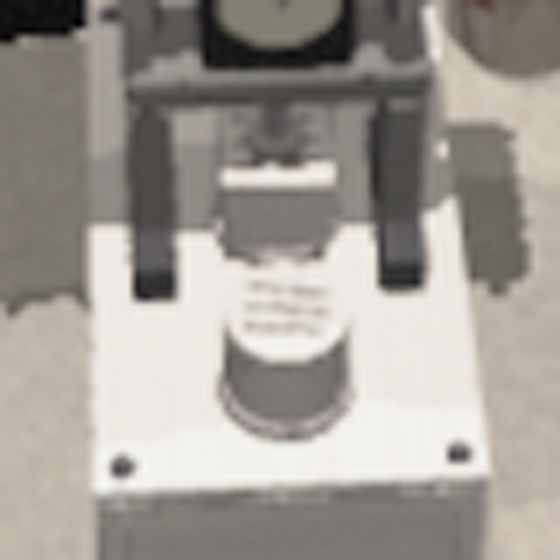

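The square chuck's reading is good: the feet straddle it (crop 155/400) and it sits centred at ~278. Now park the gauge on the mat.

```bash
python3 - <<'E'
from r import *
a=robot.get_state()['ee_pos'].copy()
q=np.array([.604,-.3142])
robot.move_linear([*a[:2],.30],velocity=.12)
robot.move_linear([*q,.30],velocity=.15,frame=Rz(.007))
robot.move_linear([*q,.19],velocity=.12)
print(robot.move_linear([*q,.158],velocity=.03,threshold=4));st("down")
robot.gripper_to(.07);robot.move_linear([*q,.32],velocity=.15)
robot.move_ptp([.25,-.45,.32],Rz(0));robot.pause(.5);snap("11");st()
im=cv2.imread("pics/side11.png");b=cv2.imread("pics/top11.png")
A=cv2.resize(im[190:370,215:415],(444,400),interpolation=cv2.INTER_CUBIC);B=cv2.resize(b[160:290,300:415],(354,400),interpolation=cv2.INTER_CUBIC)
cv2.imwrite("pics/z11.png",np.hstack([A,B]))
for n in("side","top"):
    d=np.abs(cv2.imread(f"pics/{n}11.png").astype(int)-cv2.imread(f"pics/{n}0.png"));print(n,"pot",(d[190:220,335:365] if n=="side" else d[165:190,290:312]).mean(),"dropper",(d[300:340,378:400] if n=="side" else d[165:182,398:412]).mean())
E
```

```text
True
down t 53.2 ee [ 0.6042 -0.3142  0.1668] F [1.3 0.2 3. ] op 0.0437 gf 30.0
 t 57.0 ee [ 0.25 -0.45  0.32] F [0.5 0.8 0.9] op 0.0699 gf 0.0
side pot 1.3451851851851853 dropper 1.068560606060606
top pot 1.9115151515151516 dropper 2.6624649859943976
```

View pics/z11.png

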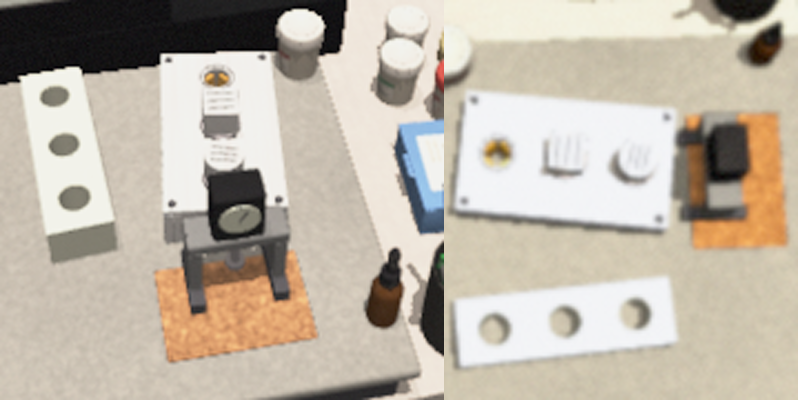

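The gauge stands too far back on the mat (foot fronts at side crop ~196,307 and 281,297), probably from a knock. I'll measure and fix it.

```bash
python3 - <<'E'
from r import *
S=lambda a,b:(215+(a+.5)/2.22-.5,190+(b+.5)/2.22-.5); T=lambda a,b:(300+(a-444+.5)/3.08-.5,160+(b+.5)/3.08-.5)
for p in((189,308),(204,306),(274,299),(289,297)): print("foot front",side.plane(S(*p),.055))
P=[]
for a,b in(((211,183),(722,176)),((262,175),(711,132)),((264,203),(742,125)),((213,212),(749,171))): P.append(tri(S(*a),T(*b)));print(P[-1])
print(np.mean(P,0)); x=P[1]+P[2]-P[0]-P[3];print(np.degrees(np.arctan2(x[1],x[0])))
print("mat front", [side.plane(S(*p),.055) for p in((168,358),(314,338))])
E
```

```text
foot front [ 0.5628 -0.3128  0.055 ]
foot front [ 0.576 -0.313  0.055]
foot front [ 0.6379 -0.3166  0.055 ]
foot front [ 0.6514 -0.3169  0.055 ]
[ 0.5869 -0.2804  0.1859]
[ 0.6289 -0.2742  0.1788]
[ 0.6296 -0.3015  0.1791]
[ 0.5879 -0.3048  0.1813]
[ 0.6083 -0.2902  0.1813]
6.54239621270181
mat front [array([ 0.5385, -0.3565,  0.055 ]), array([ 0.6639, -0.3593,  0.055 ])]
```

```bash
python3 - <<'E'
from r import *
p=np.array([.608,-.287]);q=np.array([.604,-.3142])
robot.move_ptp([*p,.32],Rz(-.03))
print(robot.move_linear([*p,.168],velocity=.12,threshold=8));st("down")
robot.gripper_to(.03);st("grip")
robot.move_linear([*p,.20],velocity=.1);robot.move_linear([*q,.20],velocity=.1,frame=Rz(.007))
print(robot.move_linear([*q,.158],velocity=.03,threshold=4));st("down")
robot.gripper_to(.07);robot.move_linear([*q,.32],velocity=.15)
robot.move_ptp([.25,-.45,.32],Rz(0));robot.pause(.5);snap("12");st()
im=cv2.imread("pics/side12.png");b=cv2.imread("pics/top12.png")
A=cv2.resize(im[190:370,215:415],(444,400),interpolation=cv2.INTER_CUBIC);B=cv2.resize(b[160:290,300:415],(354,400),interpolation=cv2.INTER_CUBIC)
cv2.imwrite("pics/z12.png",np.hstack([A,B]))
E
```

```text
False
down t 59.9 ee [ 0.6083 -0.2871  0.1688] F [ 0.   0.2 -0.4] op 0.0702 gf 0.0
grip t 60.4 ee [ 0.608  -0.2869  0.1681] F [-2.1 -0.1  1.1] op 0.0441 gf 29.7
True
down t 62.3 ee [ 0.6039 -0.3141  0.1676] F [0.2 0.9 4.5] op 0.0441 gf 29.8
 t 66.1 ee [ 0.25 -0.45  0.32] F [-0.6  0.6 -0.6] op 0.0699 gf 0.0
```

View pics/z12.png

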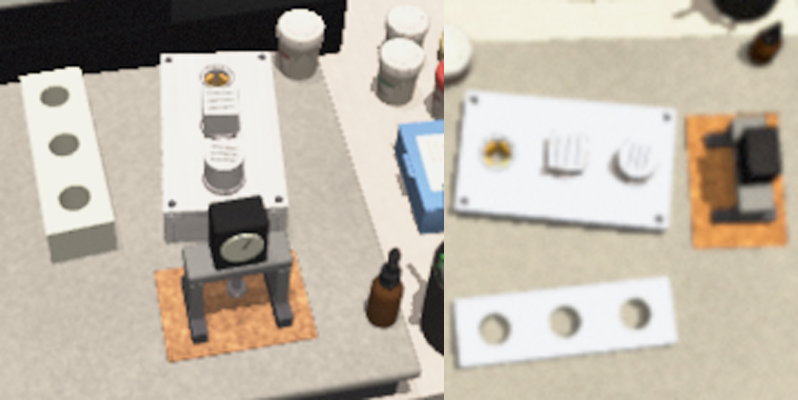

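The gauge is upright and centred, with foot fronts at ~197,339 and 284,326 on the mat and both chucks flush. I'll do a numeric check, then hand in.

```bash
python3 - <<'E'
from r import *
S=lambda a,b:(215+(a+.5)/2.22-.5,190+(b+.5)/2.22-.5)
f=np.mean([side.plane(S(*p),.055) for p in((198,340),(284,327))],0);c=f+[0,.03,0];print("base",c,"mat (.604,-.3142)")
if np.hypot(*(c[:2]-[.604,-.3142]))<.007:
    im=robot.grab_frame("side")[...,::-1];d=np.abs(im.astype(int)-cv2.imread("pics/side12.png"))[270:350,285:355].mean();print(d)
    if d<3: print(robot.sign_off())
E
```

```text
base [ 0.6034 -0.3146  0.055 ] mat (.604,-.3142)
0.8026785714285715
the job is handed in; nothing more can be done
None
```

I tapped the round and square chucks flush (sockets 3 and 2; no oblong was in the rack), gauged them in that order, and handed in with the gauge upright mid-mat, re-parked once after it ended up off-centre, and the pot and dropper bottle left where they were.

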